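# Load a coin roll into the coin sorter

## Task

Load the slim brass coin roll into the empty tube of the chrome coin sorter: swing that tube's cover aside, slide the roll in and press it all the way down until it stops, then swing the cover fully back over it. Leave the other things on the dresser where they are.

Things in the scene. Friction and masses are not known exactly. Their poses are not given: they have to be found in the camera images.
- brass_roll: Slim rigid coin roll: brass-coloured upright cylinder with black ends, 32 mm diameter, 100 mm long, about 250 g, standing on the dresser. Origin: centre of its underside, z along its length. It may change places with the fatter silver roll.
- roll_center (a point): Centre of the brass roll, 50 mm from either end.
- silver_roll: Fat silver coin roll with red ends, 48 mm diameter, 90 mm tall, standing. Too fat for the tube; a bystander. Origin: centre of its underside.
- sorter: Fixed chrome coin sorter: base 130 x 210 mm, 12 mm thick, with three upright tubes along its y at -60, 0, +60 mm, 43 mm outside, flaring to 51 mm at the rims 120 mm above the dresser. Those at 0 and +60 are full (flat grey caps, 2 mm high); the one at -60 is empty, below its swing cover. Origin: on the dresser, below the middle tube's axis; x points away from the robot at yaw 0.
- tube_mouth (a point): Centre of the empty tube's mouth, in the plane of its rim, 120 mm above the dresser; axes as the sorter's, z up along the tube. Bore 35 mm, flaring to 43 mm over the top 8 mm. The full depth is 98 mm, so a roll that is fully home stands 2 mm above the rim.
- follower (a joint): Stiff red disc inside the empty tube that carries the roll; travel in m, 0 = up (its top 45 mm below the rim), 0.053 = right down (98 mm below the rim). It stays where it is left and takes about 5 N in all to push down: a roll set on it does not sink by its own weight.
- cover (a joint): Swing cover's angle in rad: 0 = over the tube, at its stop; swings level, anticlockwise from above, away from the other tubes, to 2.0, and stays where left. A steel disc of 48 mm, 4 mm thick, on an arm; underside 6 mm above the rim, so it passes over a roll that is home but not one standing proud. From 0.9 rad it clears the roll; fingers need 1.6 or more.
- cover_knob (a point): Middle of the upright black knob on the cover, a cylinder of 16 mm diameter, 36 mm tall (18 mm above and below this point, its foot on the disc), right above the tube's axis when the cover is shut. It circles the pivot at 55 mm.
- cover_pivot (a point): Point on the cover's vertical pivot axis at the height of cover_knob, 55 mm from the tube's axis on the sorter's +x side; nothing there stands higher than the cover's disc.
- key_dish: Blue ceramic ashtray used as a key dish, 124 mm across, 32 mm high, keys inside; a bystander. Origin: centre of its underside.
- wallet_tray: Black plastic wallet tray 200 x 120 x 28 mm with a wallet in it; a bystander. Origin: centre of its underside.
- paperweight: Glass paperweight dome, 80 mm across, 46 mm high; a bystander. Origin: centre of its underside.
There are look-alikes about, which are no part of the job. Of the things shaped like the sorter, the chrome one is meant. There is more than one size of the brass_roll; the job needs the larger.

How it is judged:
On the way, in this order (a step that is already met when the one before it is completed fails the run):
1. the cover is swung aside, clear of the mouth (value of joint cover above 0.7 rad), for 0.1 s.
2. the brass roll is down in the tube, fully home (horizontal distance between roll_center and tube_mouth below 0.005 m and z of roll_center in the frame of tube_mouth below -0.0435 m), for 0.2 s.
At the end, for the whole second after the job is handed in: The brass roll stands at rest in the empty tube, its centre within 5 mm of the tube's axis and at least 43.5 mm below the rim (fully home is 48 mm), and the cover is back over it, within 0.15 rad of its stop (all of step 2 and value of joint cover below 0.15 rad and linear speed of brass_roll below 0.02 m/s); the robot touches nothing.
It fails at once if the silver coin roll is moved by more than 25 mm or tipped (distance of silver_roll from where it was at the start of the episode above 0.025 m or angle between silver_roll's own z axis and vertical above 0.3 rad).
It fails at once if the key dish is moved by more than 25 mm or tipped (distance of key_dish from where it was at the start of the episode above 0.025 m or angle between key_dish's own z axis and vertical above 0.3 rad).
It fails at once if the wallet tray is moved by more than 25 mm or tipped (distance of wallet_tray from where it was at the start of the episode above 0.025 m or angle between wallet_tray's own z axis and vertical above 0.3 rad).
It fails at once if the paperweight is moved by more than 25 mm or tipped (distance of paperweight from where it was at the start of the episode above 0.025 m or angle between paperweight's own z axis and vertical above 0.3 rad).
It also fails if it takes over 67 s, if anything falls off the work surface, if the arm or the gripper's body presses on something with over 40 N, if the wrist force passes 120 N, or if a joint passes its speed limit or range.

## Robot

A 7-joint arm with a two-finger parallel gripper is mounted at the origin on the work surface. World frame = base frame: x ahead of the robot, y to its left, z up, the work surface at z = 0. Lengths are in m, angles in rad, forces in N, time in s.
With the tool pointing down it reaches from about 0.425 to 0.95 m from the base axis. Payload 4.7 kg.
Tool frame: the origin (TCP) lies between the finger pads; the fingertips stand 25 mm ahead of it and the grasp point (between the pads) lies 6 mm ahead of it; z points along the fingers, y is the line along which they close (so a half turn about z gives the same grasp; the last joint's range is limited). The gripper opens to 85 mm and grips with 20 to 120 N. Pads are 22 mm wide; open, the fingers measure 114 mm over their backs; the gripper's body (76 mm by 85 mm) begins 54 mm behind the grasp point. The pads swing forward as they close: fully open they stand 13 mm farther back than shut.
Start: joints at [-0.029, 0.469, -0.049, 1.532, 0.024, 1.141, -0.082], TCP at [0.675, 0, 0.256] pointing down, gripper open.
Joint ranges: [-2.59, 2.59], [-0.33, 1.99], [-1.39, 1.29], [0.1, 2.45], [-1.04, 4.18], [0.21, 1.99], [-2.66, 2.66]. Speed limits (rad/s): [2.57, 2.57, 3.14, 3.14, 3.14, 3.14, 3.14].

## Interface

Orientations are given as a 3x3 rotation matrix whose columns are the frame's x, y, z axes.
In Python, from rig import * gives the robot as it stands. Calls block until the motion is done:
- movep(position, orientation): joint-space move of the TCP to a pose.
- move_l(position, attitude=None, feed=0.15, until_force=None): straight line of the TCP; attitude=None keeps the orientation; feed is the mean speed in m/s. With until_force (N) it stops when the force on the tool has changed by that much, and returns True; else False.
- move_joints(angles): joint-space move.
- command_gripper(opening, newtons=None): finger opening in m; newtons is the grip in N (None keeps the last); returns when the fingers have stopped.
- sleep(seconds).
- inverse_kinematics(position, orientation): joint angles nearest the present ones, or None.
- sense(): the state.
- camera(name): name is "scene" or "side" or "wrist"; returns (picture, depth): 420x560x3 uint8, red, green, blue; 420x560 float32, m along the optical axis (not along the pixel's ray), 0 where there is no reading.
- camera_params(name): a dict with "K" (3x3 intrinsics, pixels), "dist" ([k1, k2, p1, p2, k3] as OpenCV has them; the pictures are not rectified), "position" and "rotation" of the camera in the world; the wrist camera has in their place "tool_from_camera" (4x4, takes a point from camera to tool coordinates, whose origin is the TCP and whose axes are the flange's). Camera axes: x right, y down, z forward; pixel columns grow to the right and rows downward; lengths in m; the calibration is good to about 2 mm. A picture is of the moment at which its call begins: read the wrist's pose just before it. camera_params takes no time and is no camera call.
A pose or a line that the arm cannot do raises Unreachable and nothing moves.
- finish_job(): hands the job in; it is judged then, once.
The state is a dict: "time_s": time; "joint_pos": joint angles; "qd": joint speeds; "joint_efforts": joint torques, N m; "position": TCP position; "tcp_rot": TCP orientation; "wrist_force": force on the tool from outside, world axes, zero at the start; "ft_torque": the same for the moment, N m; "finger_gap": finger opening in m; "gripper_force": force on a finger pad.
Only numpy, scipy, OpenCV 4.12 (cv2) and the standard library are available. Lean on these libraries where they do the work, as an engineer would, in place of code of your own. Each camera call takes 0.05 s, during which the arm holds its last target. There are 200 camera calls.

## Working session

There is one attempt and no reset: what is moved stays moved. The work goes in short steps, each a Python script; the robot and the scene stay as the last script left them, time stands still between calls to the robot, and variables do not carry over. Pictures are saved under pics/ and viewed, at most 10 in all, crops included, and the job is handed in when it is done.

```bash
mkdir -p pics; ls
cat > h.py <<'E'
from rig import *
import numpy as np, cv2
DOWN=lambda a: np.array([[np.cos(a),np.sin(a),0],[np.sin(a),-np.cos(a),0],[0,0,-1.]])  # tool x at yaw a, z down
def pose(name,s=None):
    p=camera_params(name)
    if 'position' in p: return p,np.array(p['rotation']),np.array(p['position'])
    T=np.array(p['tool_from_camera']);R=np.array(s['tcp_rot']);
    return p,R@T[:3,:3],R@T[:3,3]+np.array(s['position'])
def snap(name):
    s=sense(); im,d=camera(name); p,R,t=pose(name,s)
    return im,d,np.array(p['K']),np.array(p['dist']),R,t
def rays(uv,K,D,R):
    n=cv2.undistortPoints(np.array(uv,float).reshape(-1,1,2),K,D).reshape(-1,2)
    return (R@np.c_[n,np.ones(len(n))].T).T
def onplane(uv,z,K,D,R,t):
    r=rays(uv,K,D,R); return t+r*((z-t[2])/r[:,2])[:,None]
def cloud(d,K,D,R,t):
    v,u=np.mgrid[:d.shape[0],:d.shape[1]]
    r=rays(np.c_[u.ravel(),v.ravel()],K,D,R)
    return (t+r*d.ravel()[:,None]).reshape(*d.shape,3)
def save(n,im): cv2.imwrite('pics/'+n,im[:,:,::-1])
E
python3 - <<'E'
from h import *
a=snap('scene');b=snap('side');w=snap('wrist')
for n,s in zip(('scene','side','wrist'),(a,b,w)): save(n+'0.png',s[0]); print(n,s[4].round(2).tolist(),s[5],s[2][0])
np.savez('s0.npz',a0=a[0],a1=a[1],b0=b[0],b1=b[1])
print(camera_params('wrist')['tool_from_camera'],sense()['tcp_rot'])
E
```

```text
pics
scene [[-0.86, 0.32, -0.39], [0.51, 0.54, -0.67], [-0.0, -0.77, -0.63]] [1.10634985 0.96054888 0.97705811] [468.79372042   0.         278.92951887]
side [[0.99, -0.08, 0.11], [-0.14, -0.59, 0.8], [0.0, -0.81, -0.59]] [ 0.45024993 -0.78294296  0.72291549] [444.82158082   0.         275.61806949]
wrist [[1.0, 0.0, -0.0], [0.0, -0.96, -0.26], [-0.0, 0.26, -0.96]] [0.67456283 0.06692998 0.37261395] [296.39985515   0.         277.97166885]
[[ 7.82904273e-04 -9.64312736e-01 -2.64764678e-01  6.68953813e-02]
 [ 9.99999691e-01  7.35405823e-04  2.78522160e-04 -1.58000125e-04]
 [-7.38729804e-05 -2.64764814e-01  9.64313013e-01 -1.17243581e-01]
 [ 0.00000000e+00  0.00000000e+00  0.00000000e+00  1.00000000e+00]] [[ 2.76881767e-05  9.99999000e-01 -1.41359815e-03]
 [ 9.99999999e-01 -2.77131357e-05 -1.76367570e-05]
 [-1.76759146e-05 -1.41359766e-03 -9.99999001e-01]]
```

View pics/scene0.png

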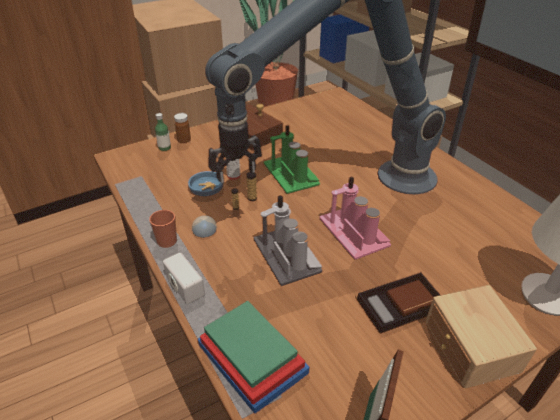

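View pics/side0.png

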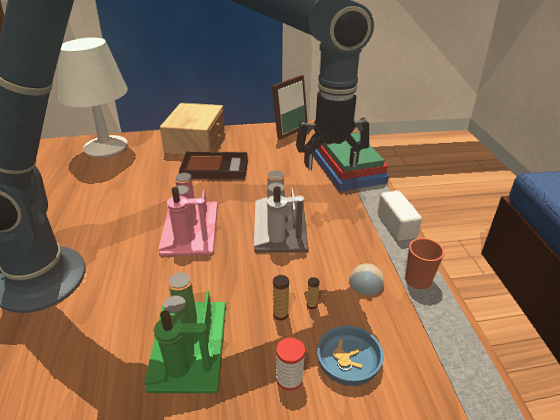

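The side view shows brass candidates at (281,298), tall, and (313,293), short. The silver/red roll is at (290,363). Sorters: chrome (280,225), pink (190,225), green (185,340). In the scene view the chrome one is at (287,240), the brass rolls at (252,186) and (235,202). By the description I choose the taller brass roll and the chrome sorter. Next I measure both from two views.

Run:
```python
from h import *
z=np.load('s0.npz')
def view(name,k):
    p,R,t=pose(name); return z[k+'0'],z[k+'1'],np.array(p['K']),np.array(p['dist']),R,t
A=view('scene','a');B=view('side','b')
for nm,V,boxes in (('side',B,dict(big=(265,268,298,328),small=(302,270,324,315),silver=(270,335,310,392),chrome=(248,165,315,255))),
                  ('scene',A,dict(big=(243,165,261,205),small=(227,184,243,220),chrome=(250,190,325,282)))):
    C=cloud(V[1],*V[2:])
    for k,(u0,v0,u1,v1) in boxes.items():
        P=C[v0:v1,u0:u1].reshape(-1,3); P=P[(P[:,2]>.008)&(P[:,2]<.25)]
        c=np.median(P[P[:,2]>.012],0)
        print(nm,k,len(P),'med',c.round(4),'zmax',np.percentile(P[:,2],[95,99]).round(4),'lo',np.percentile(P,2,0).round(3),'hi',np.percentile(P,98,0).round(3))
        # top face
        zt=np.percentile(P[:,2],98); T=P[abs(P[:,2]-zt)<.004]; print('   top',zt.round(4),T.mean(0).round(4),T.min(0).round(3),T.max(0).round(3))
# base of chrome: colour/plane points z about 12mm
for nm,V in (('side',B),('scene',A)):
    C=cloud(V[1],*V[2:]); u0,v0,u1,v1=(245,160,320,258) if nm=='side' else (245,190,330,285)
    m=np.zeros(C.shape[:2],bool); m[v0:v1,u0:u1]=1
    m&=(C[...,2]>.007)&(C[...,2]<.018)
    r=cv2.minAreaRect(C[m][:,:2].astype(np.float32)*1000); print(nm,'base',m.sum(),r)
a=cv2.resize(z['b0'][160:330,240:330],None,fx=3.3,fy=3.3,interpolation=cv2.INTER_CUBIC)
b=cv2.resize(z['a0'][160:290,215:335],None,fx=3.3,fy=3.3,interpolation=cv2.INTER_CUBIC)
h=max(a.shape[0],b.shape[0]); pad=lambda x:np.pad(x,((0,h-x.shape[0]),(0,0),(0,0)))
save('crop.png',np.hstack([pad(a),pad(b)]))
```

```text
side big 648 med [ 0.5428 -0.1859  0.0727] zmax [0.1021 0.1029] lo [ 0.529 -0.191  0.011] hi [ 0.558 -0.162  0.103]
   top 0.1025 [ 0.5438 -0.1751  0.101 ] [ 0.528 -0.191  0.099] [ 0.559 -0.156  0.104]
side small 312 med [ 0.612  -0.1657  0.0532] zmax [0.0738 0.0749] lo [ 0.603 -0.17   0.01 ] hi [ 0.624 -0.148  0.074]
   top 0.0745 [ 0.6136 -0.1584  0.073 ] [ 0.602 -0.17   0.071] [ 0.625 -0.147  0.076]
side silver 1257 med [ 0.5361 -0.3429  0.0818] zmax [0.0918 0.0926] lo [ 0.515 -0.353  0.011] hi [ 0.56  -0.309  0.092]
   top 0.0924 [ 0.538  -0.3294  0.0905] [ 0.514 -0.354  0.088] [ 0.563 -0.303  0.094]
side chrome 3143 med [0.5681 0.0528 0.0542] zmax [0.1307 0.1639] lo [0.518 0.014 0.009] hi [0.643 0.198 0.15 ]
   top 0.1496 [0.5663 0.0446 0.1494] [0.56  0.041 0.146] [0.572 0.048 0.153]
scene big 259 med [ 0.5514 -0.1634  0.0687] zmax [0.1026 0.2464] lo [ 0.533 -0.185  0.012] hi [ 0.617 -0.033  0.221]<stdin>:14: RuntimeWarning: Mean of empty slice.
  ret = um.true_divide(
Traceback (most recent call last):
ValueError: zero-size array to reduction operation minimum which has no identity
```

Run:
```python
from h import *
z=np.load('s0.npz')
a=cv2.resize(z['b0'][160:330,240:330],None,fx=3.3,fy=3.3,interpolation=cv2.INTER_CUBIC)
b=cv2.resize(z['a0'][160:290,215:335],None,fx=3.3,fy=3.3,interpolation=cv2.INTER_CUBIC)
h=max(a.shape[0],b.shape[0]); pad=lambda x:np.pad(x,((0,h-x.shape[0]),(0,0),(0,0)))
save('crop.png',np.hstack([pad(a),pad(b)]))
out={}
for i,(x,y,zz) in enumerate([(.5435,-.19,.29),(.5435,-.25,.29),(.566,-.03,.30),(.566,.03,.30)]):
    movep([x,y,zz],DOWN(np.pi/2)); s=snap('wrist')
    for j,q in enumerate(s): out[f'{i}_{j}']=q
np.savez('w.npz',**out); print(sense()['time_s'])
save('w4.png',cv2.resize(np.vstack([np.hstack([out['0_0'],out['1_0']]),np.hstack([out['2_0'],out['3_0']])]),(800,600)))
```

```text
2.8667
```

View pics/crop.png

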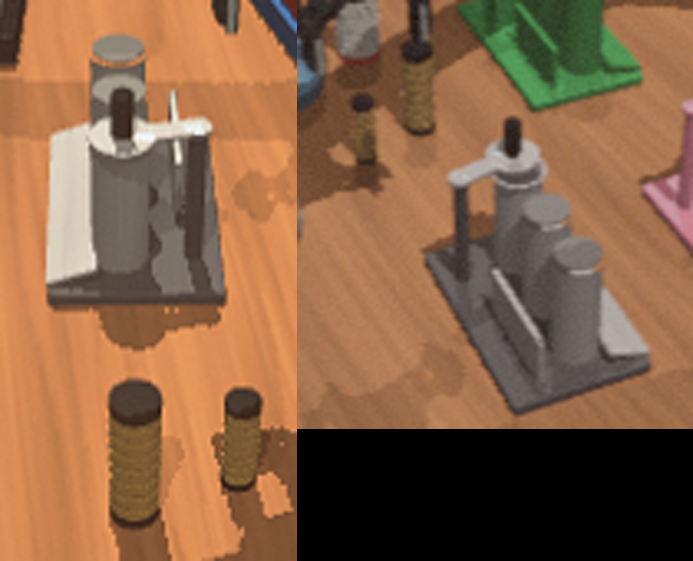

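View pics/w4.png

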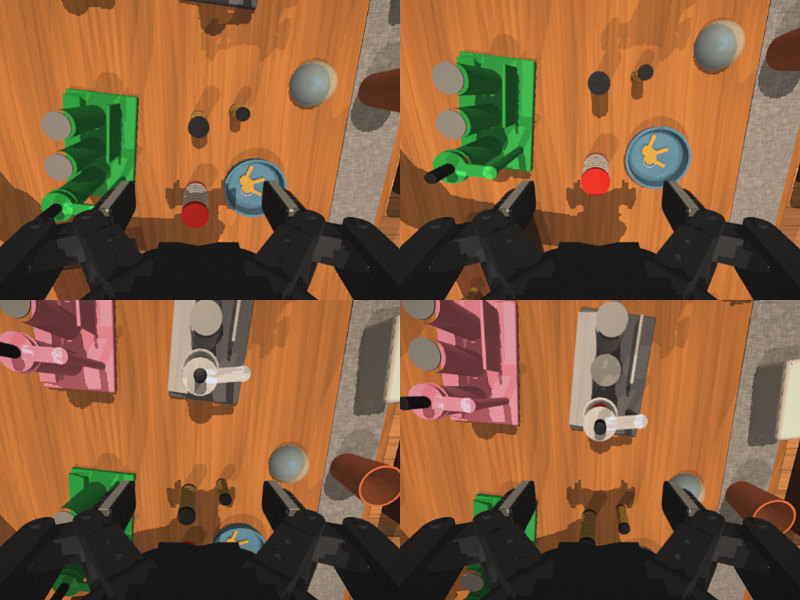

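The crop confirms the tall brass roll with black ends (the small one is beside it) and the chrome sorter with its shut cover and black knob. In the wrist views (full-size pixels) the roll's top is near (278,178) and (278,116). The knob is near (280,105) and (280,178), and the two grey caps show in the last view.

Run:
```python
from h import *
w=np.load('w.npz'); V=[[w[f'{i}_{j}'] for j in range(6)] for i in range(4)]
def circ(P,r):
    from scipy.optimize import least_squares
    h=cv2.convexHull((P[:,:2]*1000).astype(np.float32))[:,0]
    (c,rr)=cv2.minEnclosingCircle(h); m=P.mean(0); return np.array(c).round(1),round(rr,1),(m*1000).round(1),len(P)
def tri(vs,uvs):
    A=np.zeros((3,3));b=np.zeros(3)
    for v,uv in zip(vs,uvs):
        r=rays([uv],*v[2:5])[0]; r/=np.linalg.norm(r); M=np.eye(3)-np.outer(r,r); A+=M;b+=M@v[5]
    return np.linalg.solve(A,b)
def blob(v,uv,rad=22,thr=60):
    m=(v[0].max(2)<thr).astype(np.uint8); 
    n,l,st,ce=cv2.connectedComponentsWithStats(m); 
    k=min(range(1,n),key=lambda i:np.hypot(*(ce[i]-uv))+(1e3 if st[i,4]<40 else 0)); return ce[k],st[k]
for nm,i,j,a,b in (('roll',0,1,(278,178),(278,116)),('knob',2,3,(280,105),(280,178))):
    ca,sa=blob(V[i],a);cb,sb=blob(V[j],b)
    print(nm,ca,sa,cb,sb,'tri',(tri([V[i],V[j]],[ca,cb])*1000).round(1))
    for k,c in ((i,ca),(j,cb)):
        C=cloud(V[k][1],*V[k][2:]); u,v=int(c[0]),int(c[1]); P=C[v-30:v+30,u-30:u+30].reshape(-1,3)
        zt=np.percentile(C[v-4:v+5,u-4:u+5,2],70); T=P[abs(P[:,2]-zt)<.004]; print('  depth top',zt.round(4),circ(T,0))
for k in (2,3):
    C=cloud(V[k][1],*V[k][2:]); g=V[k][0].astype(int); grey=(g.max(2)-g.min(2)<40)
    m=(grey&(abs(C[...,2]-.122)<.006)&(abs(C[...,0]-.567)<.07)&(C[...,1]>0)&(C[...,1]<.25)).astype(np.uint8)
    n,l,st,ce=cv2.connectedComponentsWithStats(m)
    for q in range(1,n):
        if st[q,4]>150: print(k,'blob',st[q],circ(C[l==q],0))
    m=grey&(abs(C[...,2]-.012)<.005)&(abs(C[...,0]-.567)<.1)&(C[...,1]>-.01)&(C[...,1]<.3)
    print(k,'base',cv2.minAreaRect((C[m][:,:2]*1000).astype(np.float32)))
    m=grey&(abs(C[...,2]-.130)<.006)&(abs(C[...,0]-.59)<.07)&(C[...,1]>-.0)&(C[...,1]<.09)
    P=C[m]; print(k,'cover',len(P),(P.min(0)*1000).round(),(P.max(0)*1000).round(), cv2.minAreaRect((P[:,:2]*1000).astype(np.float32)))
    T=P[P[:,0]>P[:,0].max()-.02]; print('  arm end',(T.mean(0)*1000).round(1))
```

```text
roll [277.66971081 177.68493151] [264 163  28  30 657] [277.22509225 116.29889299] [264 101  29  31 542] tri [ 543.7 -174.1   96.3]
  depth top 0.0999 (array([ 543.8, -174.7]), 16.1, array([ 543.7, -174.2,   99.7]), 726)
  depth top 0.1005 (array([ 543.6, -174.6]), 15.9, array([ 543.6, -174.4,   99.8]), 853)
knob [280.09803922 107.56862745] [272  97  17  19 204] [279.71586716 177.80442804] [272 167  16  22 271] tri [567.7  50.6 146.8]
  depth top 0.1662 (array([567.1,  51.4]), 7.8, array([567.1,  51.3, 165.6]), 308)
  depth top 0.1661 (array([567. ,  51.5]), 7.8, array([567. ,  51.8, 165.5]), 252)
2 blob [ 266    0   46   50 1825] (array([574.8, 122.1]), 20.4, array([574.7, 122.1, 121.6]), 1825)
2 blob [254  69  52  34 453] (array([567.2,  62.4]), 24.6, array([567.1,  76.6, 119. ]), 453)
2 base ((583.4286499023438, 101.77078247070312), (171.71632385253906, 130.5397186279297), 83.2249984741211)
2 cover 2767 [544.  28. 127.] [631.  75. 132.] ((585.3440551757812, 57.90108871459961), (86.09127807617188, 47.159576416015625), 19.712480545043945)
  arm end [620.5  55.3 129.7]
3 blob [ 274    2   46   50 1791] (array([582. , 181.6]), 20.3, array([581.9, 181.3, 121.6]), 1791)
3 blob [ 266   76   43   45 1501] (array([574.4, 121.3]), 19.9, array([574.4, 121.5, 121.8]), 1501)
3 blob [255 137  49  31 346] (array([566.8,  62.8]), 24.7, array([565.5,  75.6, 119. ]), 346)
3 base ((585.6285400390625, 120.18910217285156), (208.46835327148438, 130.5919952392578), 83.20825958251953)
3 cover 2193 [544.  28. 125.] [631.  75. 136.] ((585.3729858398438, 57.762184143066406), (86.67174530029297, 46.70499801635742), 18.74778938293457)
  arm end [620.8  55.4 129.6]
```

Neighbouring caps put the empty tube's axis at about (0.567, 0.062) with yaw -0.12, and the arm end agrees with a pivot at (0.622, 0.055). The knob sits at (0.567, 0.0515), so the cover starts ajar at about 0.19 rad. I'll grip the knob and swing it open along the arc.

```bash
cat >> h.py <<'E'
PIV=np.array([.6217,.0552]); YAW=-.124
def knob(th,z,r=.055):
    a=YAW+th; return [PIV[0]-r*np.cos(a),PIV[1]-r*np.sin(a),z]
def swing(t0,t1,z,off,n):
    for t in np.linspace(t0,t1,n+1)[1:]:
        move_l(knob(t,z),DOWN(off+t),feed=.08)
E
python3 - <<'E'
from h import *
off=np.pi/2-.9
for t in (.187,1.0,1.8):
    q=inverse_kinematics(knob(t,.162),DOWN(off+t)); print(t,None if q is None else np.round(q,2))
k=knob(.187,.162); print(k)
movep([k[0],k[1],.24],DOWN(off+.187)); command_gripper(.05)
move_l(k,feed=.12); command_gripper(0,25); s=sense(); print(s['finger_gap'],s['wrist_force'],s['gripper_force'],s['time_s'])
swing(.187,1.8,.162,off,8); s=sense(); print(s['finger_gap'],s['wrist_force'],s['time_s'])
command_gripper(.05); s=sense(); p=s['position']; move_l([p[0],p[1],.25],feed=.2)
out={}
for i,y in enumerate((-.03,.03)):
    movep([.567,y,.30],DOWN(np.pi/2)); v=snap('wrist')
    for j,q in enumerate(v): out[f'{i}_{j}']=q
np.savez('w2.npz',**out); print(sense()['time_s']); save('open.png',out['1_0'])
for i in (0,1):
    v=[out[f'{i}_{j}'] for j in range(6)]; C=cloud(v[1],*v[2:])
    for nm,zc,dz,x,y,R in (('rim',.1195,.0025,.567,.062,.03),('cap0',.122,.004,.5745,.1217,.026)):
        m=(abs(C[...,2]-zc)<dz)&(np.hypot(C[...,0]-x,C[...,1]-y)<R); c,r=cv2.minEnclosingCircle((C[m][:,:2]*1000).astype(np.float32)); print(nm,m.sum(),c,r)
    m=(abs(C[...,2]-.075)<.01)&(np.hypot(C[...,0]-.567,C[...,1]-.062)<.025); print('follower',m.sum(),C[m].mean(0))
    m=(C[...,2]>.155)&(C[...,2]<.18)&(C[...,1]<.06)&(C[...,1]>-.05)&(abs(C[...,0]-.62)<.06); print('knob',m.sum(),C[m].mean(0))
E
```

```text
0.187 [-0.15  0.4  -0.01  1.89  0.01  0.86 -0.88]
1.0 [-0.01  0.43 -0.1   1.84  0.06  0.88 -0.04]
1.8 [ 0.08  0.49 -0.21  1.74  0.12  0.92  0.73]
[np.float64(0.5668091114042402), np.float64(0.051737291642676236), 0.162]
0.015160564633780535 [0.36986749 0.31796755 3.58863333] 26.189584136009216 5.2333
0.014954754040438337 [ 0.99476934 -1.77149361  6.21008609] 8.0333
10.2667
rim 796 (567.3240356445312, 61.83717727661133) 24.938976287841797
cap0 1850 (574.67431640625, 122.3671875) 20.514066696166992
follower 678 [0.56722778 0.06352031 0.06980173]
knob 302 [0.62631785 0.00123652 0.1645983 ]
rim 668 (567.3237915039062, 61.77010726928711) 24.92321014404297
cap0 1499 (574.6053466796875, 121.46147918701172) 20.001596450805664
follower 599 [0.56733528 0.05985177 0.0697953 ]
knob 273 [0.6266878  0.00219996 0.16419563]
```

View pics/open.png

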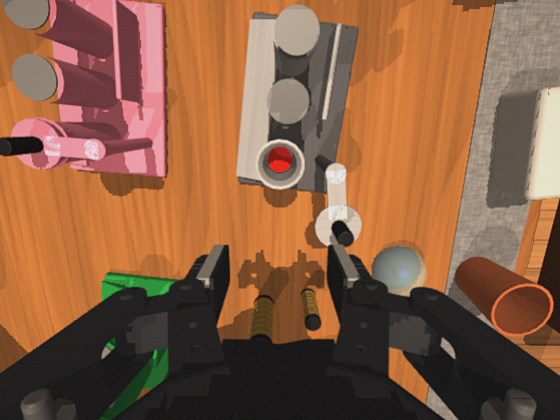

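The cover is open (disc at pixel (338,225)) and the empty mouth with its red follower is at (281,163). Mouth axis measured at (0.5673, 0.0618), rim z about 0.1195. Next I grasp the roll and insert it.

Run:
```python
from h import *
D=DOWN(np.pi); g=[.5437,-.1745]; m=[.5673,.0618]
def rep(n):
    s=sense(); print(n,np.round(s['position'],4),np.round(s['wrist_force'],1),round(s['finger_gap'],4),round(s['time_s'],2)); return s
command_gripper(.07)
movep([*g,.20],D); move_l([*g,.091],feed=.12); command_gripper(0,70); rep('grip')
move_l([*g,.27],feed=.2); s=rep('lift'); assert s['finger_gap']>.025
v=camera('side')[0]; save('held.png',cv2.resize(v[60:330,200:400],None,fx=2,fy=2))
movep([*m,.27],D); move_l([*m,.222],feed=.15)
print(move_l([*m,.150],feed=.06,until_force=20)); rep('in')
v=camera('side')[0]; save('ins.png',cv2.resize(v[60:270,200:350],None,fx=3,fy=2.8))
```

```text
grip [ 0.5443 -0.1745  0.0918] [-0.2  0.5  5.2] 0.0303 13.72
lift [ 0.5427 -0.1744  0.2683] [-0.5 -0.1 -2.7] 0.0307 14.76
False
in [0.5676 0.0619 0.15  ] [-0.3  0.2 -2.5] 0.03 17.57
```

View pics/ins.png

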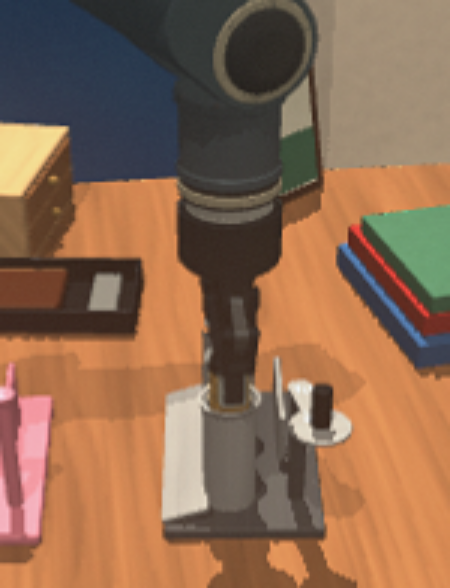

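The roll stands in the tube about 37 mm proud, with the fingers just above the rim. Next I release it and press it home with closed fingertips.

Run:
```python
from h import *
D=DOWN(np.pi); m=[.5673,.0618]
def rep(n):
    s=sense(); print(n,np.round(s['position'],4),np.round(s['wrist_force'],1),round(s['finger_gap'],4),round(s['time_s'],2)); return s
command_gripper(.05); move_l([*m,.23],feed=.2); command_gripper(0,40); rep('shut')
move_l([*m,.195],feed=.15)
print(move_l([*m,.143],feed=.05,until_force=30)); rep('press')
move_l([*m,.23],feed=.2)
movep([.567,.0,.29],DOWN(np.pi/2)); v=snap('wrist'); C=cloud(v[1],*v[2:]); save('pressed.png',v[0])
r=np.hypot(C[...,0]-m[0],C[...,1]-m[1]); P=C[(r<.013)&(C[...,2]<.2)]
print('roll top',np.percentile(P[:,2],[10,50,90])); 
M=(r<.02)&(v[0].max(2)<70)&(C[...,2]>.1); print(M.sum(),C[M].mean(0))
M=(r>.022)&(r<.025); print('rim z',np.percentile(C[M][:,2],90)); k=(C[...,2]>.155)&(C[...,2]<.18)&(C[...,1]<.06)&(C[...,1]>-.05)&(abs(C[...,0]-.62)<.06); print('knob',C[k].mean(0)); rep('')
```

```text
shut [0.5673 0.0618 0.2298] [0.  0.2 0. ] 0.0 19.02
True
press [0.5689 0.0623 0.1472] [-1.4 -0.8  5.2] 0.0001 20.38
roll top [0.12082924 0.12175926 0.12270578]
1387 [0.56746142 0.06379253 0.20774303]
rim z 0.12059931550423061
knob [0.62644007 0.0016972  0.1643594 ]
 [5.666e-01 3.000e-04 2.890e-01] [-0.2 -0.4  0.3] -0.0 22.2
```

View pics/pressed.png

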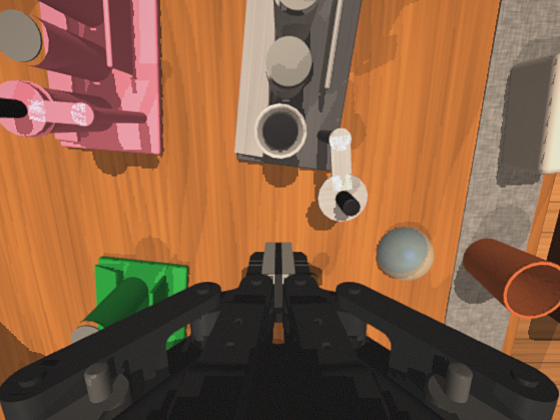

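The roll is home: its black top at (281,131) reads z 0.1218, 2 mm above the rim. Now I swing the cover back to its stop.

Run:
```python
from h import *
off=np.pi/2-.9
k=knob(1.785,.162); command_gripper(.05)
movep([k[0],k[1],.24],DOWN(off+1.785)); move_l(k,feed=.12); command_gripper(0,25); print(sense()['finger_gap'])
swing(1.785,0,.162,off,9); print(sense()['wrist_force'])
move_l(knob(-.04,.162),DOWN(off-.02),feed=.02,until_force=15); s=sense(); print(s['wrist_force'],s['position'])
command_gripper(.05); p=s['position']; move_l([p[0],p[1],.26],feed=.2)
movep([.567,.0,.30],DOWN(np.pi/2)); v=snap('wrist'); C=cloud(v[1],*v[2:])
M=(C[...,2]>.16)&(C[...,2]<.175)&(np.hypot(C[...,0]-.567,C[...,1]-.06)<.04); c=C[M].mean(0); d=c[:2]-PIV
print('knob',c,'angle',np.arctan2(-d[1],-d[0])-YAW,sense()['time_s']); save('shut.png',v[0])
```

```text
0.015111540549351633
[-1.38772257 -0.44541196  7.83699557]
[-2.28233    -2.13802539  7.84896138] [0.56765704 0.06212517 0.16274818]
knob [0.56736693 0.06187325 0.16544555] angle 0.0017908626863130384 30.2083
```

View pics/shut.png

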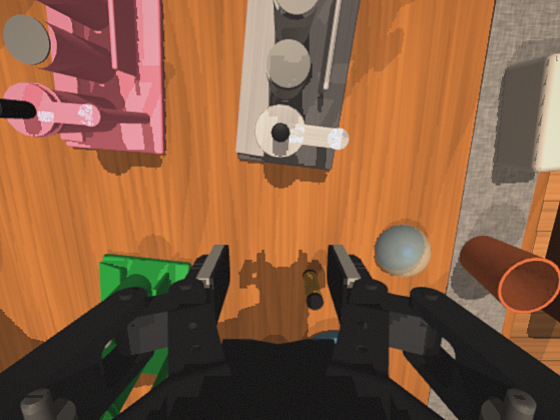

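The cover is shut over the tube: the knob at (281,132) gives an angle of about 0.00 rad, and the gripper is clear.

```bash
python3 -c "
from rig import *
print(finish_job())"
```

```text
the job is handed in; nothing more can be done
None
```

The larger brass roll is fully home in the chrome sorter's tube, its top 2 mm above the rim when measured before closing. The cover is back at its stop (about 0.00 rad), and I handed the job in at about 30 s with the gripper clear; no verdict was returned.

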